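# Lower the lift level with the extraction table and slide the jar carrier across

### The arm

A 7-joint arm with a two-finger parallel gripper is mounted at the origin on the work surface. World frame = base frame: x ahead of the robot, y to its left, z up, the work surface at z = 0. Lengths are in m, angles in rad, forces in N, time in s.
With the tool pointing down it reaches from about 0.425 to 0.925 m from the base axis. Payload 6.8 kg.
Tool frame: the origin (TCP) lies on the centre line of the jaws, within the pads' length; the fingertips stand bot.tip_reach ahead of it and the grasp point (between the pads) lies 3 mm ahead of it (bot.tip_reach is the distance from the TCP to the fingertips, in m); z points along the fingers, y is the line along which they close (so a half turn about z gives the same grasp; the last joint's range is limited). The gripper opens to 85 mm and grips with 20 to 120 N. Pads are 22 mm wide; open, the fingers measure 114 mm over their backs; the gripper's body (76 mm by 85 mm) begins 54 mm behind the grasp point. The pads swing forward as they close: fully open they stand 13 mm farther back than shut.
Start: joints at [-0.108, 0.477, 0.022, 1.555, -0.011, 1.109, -0.083], TCP at [0.675, 0, 0.253] pointing down, gripper open.
Joint ranges: [-2.96, 2.96], [-0.34, 2.1], [-1.41, 1.46], [0.24, 2.44], [-1.37, 4.51], [0.17, 1.92], [-2.96, 2.96]. Speed limits (rad/s): [2.39, 2.39, 3.14, 3.14, 3.14, 3.14, 3.14].

### API

Orientations are given as a unit quaternion [w, x, y, z].
In Python, from station import bot gives the robot as it stands.
- The arm moves only by the tool jog_arm, never from a script. Its argument "deltas" is a list of rows, each a list of 7 numbers: the shift along the world's x, y, z in m, then the turn, a rotation vector about the world's x, y, z in rad, then the opening, from 0 (shut) to 1 (fully open). In form: [[x, y, z, rx, ry, rz, grip], ...]. A call has 1 to 10 rows; each row shifts and turns the commanded pose from where the row before left it; what a row does not reach is not made up. A row lasts 1/10 s, in which the tool goes at most 50 mm and 8.59 degrees, less where a joint would pass 70% of its speed; a pose out of reach is approached as far as the arm can. A call with a gripper value outside its range is refused whole. The fingers move at their own pace and stop on an object; "newtons" is the grip in N (left out, the last holds). Time passes only in rows, so rows that do not move let the fingers close. It gives the time, the measured TCP pose, the force, the opening and the grip force at its end, in the units of the state.
- bot.get_obs(): the state, without advancing time (a new reading comes with each control period).
- bot.read_camera(name): name is "scene" or "side" or "wrist"; returns a dict with "img" (400x640x3 uint8, red, green, blue), "K" (3x3 intrinsics, pixels), "eye" and "attitude" of the camera in the world. Camera axes: x right, y down, z forward; pixel columns grow to the right and rows downward; lengths in m; the calibration is good to about 2 mm. A picture is of the moment at which its call begins. There is no depth.
- bot.hand_in(): hands the job in; it is judged then, once.
The state is a dict: "t": time; "q": joint angles; "joint_vel": joint speeds; "joint_torque": joint torques, N m; "eef_pos": TCP position; "tool_rot": TCP orientation; "contact_force": force on the tool from outside, world axes, zero at the start; "torque": the same for the moment, N m; "gripper_width": opening from 0.0 (shut) to 1.0 (fully open); "grasp_force": force on a finger pad.
Only numpy, scipy, OpenCV 4.12 (cv2) and the standard library are available. Lean on these libraries where they do the work, as an engineer would, in place of code of your own. Each camera call takes 0.05 s, during which the arm holds its last target. There are 200 camera calls.

### The job

The jar carrier stands on the small hydraulic lift, higher than the extraction table beside it. Push the lift's spring-centred valve lever over towards the extraction table and hold it there, without forcing it or getting in the platform's way, while the platform sinks; let the lever come back to its middle when the platform is level with the table top. Then slide the carrier (do not lift it) gently across onto the table until it rests fully home against the stop bar, and leave everything else as it is.

Things in the scene. Friction and masses are not known exactly. Their poses are not given: they have to be found in the camera images.
- valve_lever (a joint): Valve lever's angle, rad: 0 = sprung middle (rests within 0.02), + = towards the extraction table, stops at +-0.45. Beyond +0.32 the platform sinks, 9 to 19 mm/s (depends on a hidden load); below +0.12 it is locked. The other way nothing happens (pump off), so a platform sunk too far cannot be raised. Force at the ball rises evenly to 14 N at the stop; over 45 N is forcing.
- lever_knob (a point): Centre of the black ball, 28 mm across, on the end of the lever: a steel rod that rises from the valve block under the platform and leans 50 degrees forward, so that the ball stands below the platform's front edge (robot side). In the middle it is 87 mm above the bench. It swings 36 mm to each side. The loaded platform is close above: come in with the tool tilted.
- lever_pivot (a point): Lever's pivot, on the lift, 34 mm above the bench. Axes: x from the lift's front to its back, y straight towards the extraction table and along its lane, z up. At angle q the ball is at (-63 cos q, 82 sin q, 53 cos q) mm from here. Middle of the lane and of the carrier's place: 46 mm to +x; platform's middle: 30 mm to +y. Power pack, 145 mm tall: 120 to 220 mm to -y of here.
- platform_edge (a point): On the platform's upper surface, at its edge next to the extraction table, in line with the lane's middle. Steel platform 200 mm long (y), 14 mm thick, from 105 mm in front of the lane's middle line to 75 mm behind; 12 mm lips bound the carrier's place front and back, open at both ends. Moves only up and down: starts 205 mm above the bench, 40 to 70 mm above the table top, can sink to 118 mm.
- deck_edge (a point): Middle of the lane on the extraction table's rounded entry edge, on the table top, 135 to 165 mm above the bench (screw feet), 6 mm beyond the platform's edge. Axes as lever_pivot. Steel guide strips 14 mm high, 124 mm apart, splayed at the entry, bound the lane. Level: platform and table top within 5 mm in height.
- stop_face (a point): Middle of the stop bar's face that meets the carrier, 10 mm above the table top. Aluminium bar 122 mm wide, 20 mm high with two screw knobs, fixed across the lane 180 to 205 mm behind the entry edge.
- carrier_center (a point): Centre of the jar carrier, 40 mm above its underside: steel tray 110 (x) by 160 mm (y), walls 36 mm high, six white jars with black lids, 79 mm high in all, a wire handle 53 mm high at each end; about 0.8 kg. Flat ends 110 mm wide, bevelled below. Stands lengthwise between the lips, 4 mm play each side. Home, the centre is 80 mm before the stop face. Over 60 N on the bar or 0.4 m/s is rough.

How it is judged:
On the way, in this order (a step that is already met when the one before it is completed fails the run):
1. the valve lever is held over towards the extraction table (value of joint valve_lever above 0.2 rad), for 0.3 s.
2. the platform is level with the table top (within 5 mm), the lever is back in its middle, the carrier still on the lift (z of platform_edge in the frame of deck_edge between -0.005 and 0.005 m and value of joint valve_lever between -0.06 and 0.06 rad and y of carrier_center in the frame of deck_edge below -0.06 m), for 0.3 s.
3. the carrier is on the table, fully home against the stop bar (within 4 mm) (y of carrier_center in the frame of stop_face above -0.084 m and z of carrier_center in the frame of deck_edge below 0.044 m), for 0.2 s.
At the end, for the whole second after the job is handed in: The carrier stands flat and at rest on the extraction table, square in its lane, its end within 4 mm of the stop bar; the lever is in its middle (within 0.06 rad) and the platform is still level with the table top (within 6 mm) (all of step 3 and y of carrier_center in the frame of stop_face below -0.076 m and z of carrier_center in the frame of deck_edge above 0.036 m and angle between the y axis of carrier_center and the y axis of deck_edge, either way round below 0.06 rad and angle between carrier_center's own z axis and vertical below 0.05 rad and linear speed of jar_carrier below 0.02 m/s and z of platform_edge in the frame of deck_edge between -0.006 and 0.006 m and value of joint valve_lever between -0.06 and 0.06 rad); the robot touches nothing.
It fails at once if the carrier was lifted off instead of slid (more than 15 mm above the platform and above the table top), or tipped by more than 0.2 rad ((z of carrier_center in the frame of platform_edge above 0.055 m and z of carrier_center in the frame of deck_edge above 0.055 m) or angle between carrier_center's own z axis and vertical above 0.2 rad).
It fails at once if the carrier was slid too roughly (faster than 0.4 m/s, or pressed against the stop bar with more than 60 N) (linear speed of jar_carrier above 0.4 m/s or contact force between jar_carrier and stop_bar above 60 N).
It fails at once if the hand or the arm got in the way of the platform (more than 15 N between them) (contact force between the arm and lift_platform above 15 N).
It fails at once if the lever was forced (more than 45 N) (contact force between the fingers and valve_lever above 45 N).
It fails at once if something else was disturbed (moved more than 20 mm) (distance of any of spare_jar, beaker, tip_box, tube_rack, pipette, yellow_bucket, wash_bottle from where it was at the start of the episode above 0.02 m).
It also fails if it takes over 51 s, if anything falls off the work surface, if the arm or the gripper's body presses on something with over 40 N, if the wrist force passes 120 N, or if a joint passes its speed limit or range.

## Working session

There is one attempt and no reset: what is moved stays moved. The work goes in short steps, Python scripts to look and compute and a tool call to move; the robot and the scene stay as the last step left them, time stands still between calls to the robot, and variables do not carry over. Pictures are saved under pics/ and viewed, at most 10 in all, crops included, and the job is handed in when it is done.

Besides the shell and the picture viewer there is one more tool, called after "Emit:" as name(argument=value, ...) on one line, values as JSON. jog_arm: Moves the arm, as the interface text tells. Its arguments: {"type":"object","properties":{"deltas":{"type":"array"},"newtons":{"type":"number"}},"required":["deltas"]}

```bash
ls; mkdir -p pics
python3 - <<'E'
from station import bot
import cv2,numpy as np
o=bot.get_obs();print(o['t'],o['eef_pos'],o['tool_rot'],bot.tip_reach)
for n in('scene','side'):
    c=bot.read_camera(n);cv2.imwrite(f'pics/{n}0.png',c['img'][:,:,::-1]);np.savez(f'{n}0.npz',**c);print(n,c['K'].tolist(),c['eye'],c['attitude'])
E
```

```text
pics
0.0 [ 6.74445718e-01 -1.68400970e-05  2.52331495e-01] [-5.99499546e-04  7.07106052e-01  7.07106919e-01 -6.91169736e-04] 0.022
scene [[368.3972555984173, 0.0, 325.6040503753685], [0.0, 368.3972555984173, 197.6140773050153], [0.0, 0.0, 1.0]] [ 0.39961238 -0.16891651  0.78205699] [-0.144433    0.92274616 -0.35250897  0.05844702]
side [[488.91798241638, 0.0, 315.4996076182337], [0.0, 488.91798241638, 193.2962023982884], [0.0, 0.0, 1.0]] [0.32912551 0.69315982 0.75161287] [ 0.06707141 -0.12023738  0.89328005 -0.42789618]
```

View pics/scene0.png

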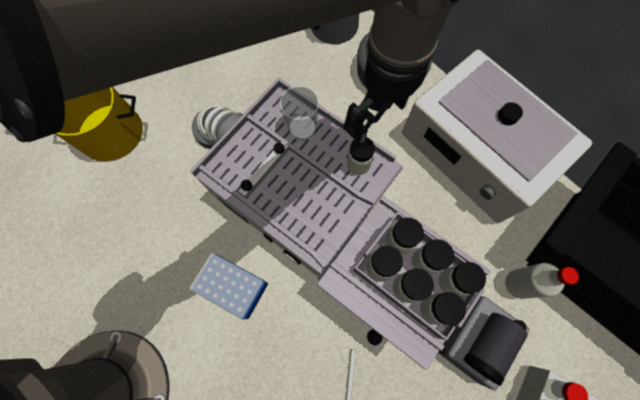

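View pics/side0.png

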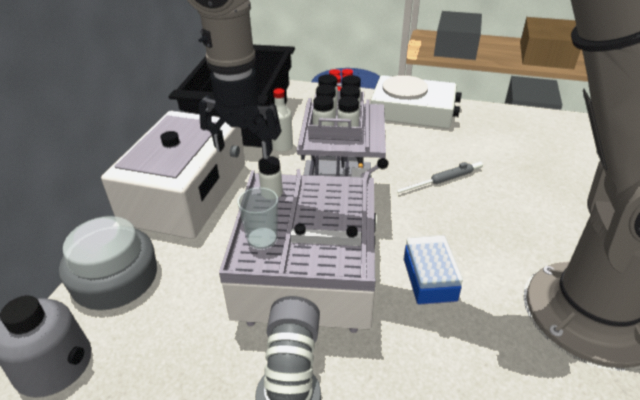

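Run:
```python
import cv2
a=cv2.imread('pics/scene0.png')[180:380,300:500];b=cv2.imread('pics/side0.png')[60:260,220:420]
a2=cv2.imread('pics/scene0.png')[70:270,190:390]
cv2.imwrite('pics/c1.png',cv2.resize(a,None,fx=3,fy=3,interpolation=2))
cv2.imwrite('pics/c2.png',cv2.resize(b,None,fx=3,fy=3,interpolation=2))
```

```text
(no output)
```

View pics/c1.png

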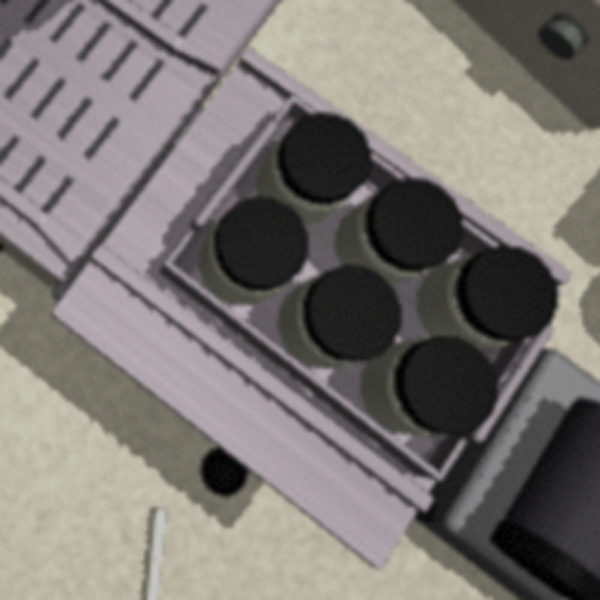

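View pics/c2.png

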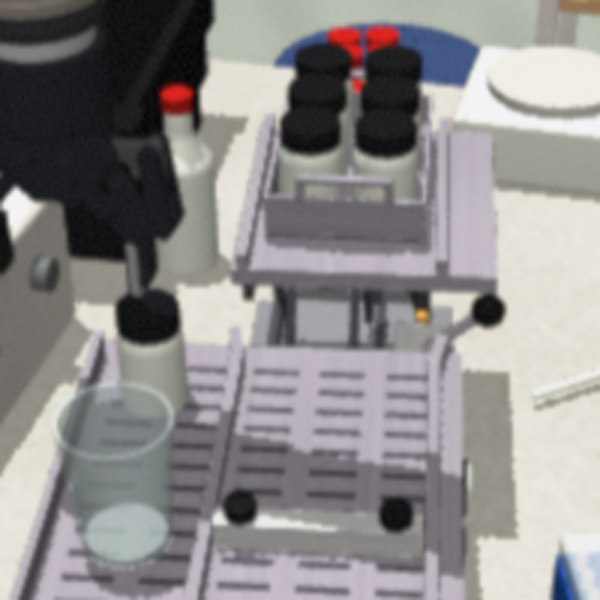

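Run:
```python
import cv2,numpy as np
a=cv2.imread('pics/scene0.png')[120:280,220:380];b=cv2.imread('pics/side0.png')[160:320,220:400]
r=lambda i:cv2.resize(i,(400*i.shape[1]//160,400),interpolation=2)
a=cv2.resize(a,None,fx=2.5,fy=2.5,interpolation=2);b=cv2.resize(b,None,fx=2.2,fy=2.5,interpolation=2)
print(a.shape,b.shape)
cv2.imwrite('pics/c3.png',np.hstack([a,b]))
```

```text
(400, 400, 3) (400, 396, 3)
```

View pics/c3.png

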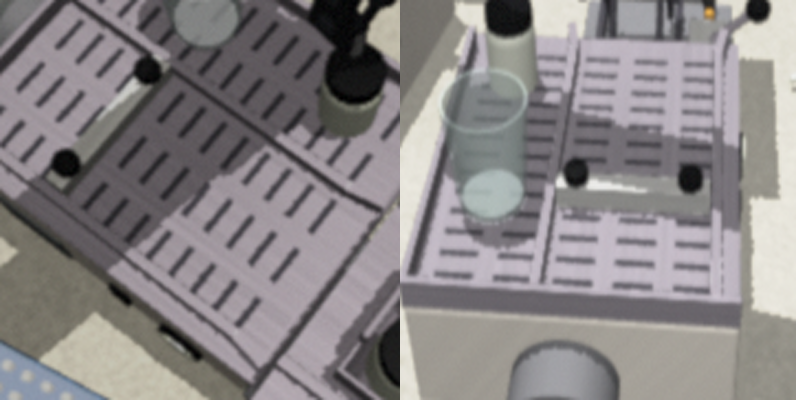

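```bash
cat > geo.py <<'E'
import numpy as np
from scipy.spatial.transform import Rotation as R
from scipy.optimize import least_squares
def cam(n):
    c=np.load(n+'.npz'); q=c['attitude']; return c['K'],c['eye'],R.from_quat(q,scalar_first=True).as_matrix()
def ray(C,p):
    d=C[2]@np.linalg.inv(C[0])@[p[0],p[1],1]; return d/np.linalg.norm(d)
def atz(C,p,z):
    d=ray(C,p); return C[1]+d*(z-C[1][2])/d[2]
def proj(C,X):
    v=C[0]@(C[2].T@(np.asarray(X)-C[1])); return v[:2]/v[2]
def tri(C1,p1,C2,p2):
    d1,d2=ray(C1,p1),ray(C2,p2); s=np.linalg.lstsq(np.c_[d1,-d2],C2[1]-C1[1],rcond=None)[0]
    a,b=C1[1]+d1*s[0],C2[1]+d2*s[1]; return (a+b)/2,np.linalg.norm(a-b)
E
cat > fit.py <<'E'
from geo import *
S,D=cam('scene0'),cam('side0')
c1=lambda p:np.array([300,180])+(np.array(p)+.5)/3-.5
c2=lambda p:np.array([220,60])+(np.array(p)+.5)/3-.5
c3s=lambda p:np.array([220,120])+(np.array(p)+.5)/2.5-.5
c3d=lambda p:np.array([220,160])+(np.array(p)-[400,0]+.5)/[2.2,2.5]-.5
print('knob',tri(S,c1((224,470)),D,c2((488,310))),atz(S,c1((224,470)),.087))
for p in[(56,307),(380,560),(243,55),(567,275)]:print('plat',atz(S,c1(p),.205))
for p in[(233,272),(497,280)]:print('platD',atz(D,c2(p),.205))
lid=[(324,157),(414,224),(507,293),(262,243),(352,312),(446,384)]
L=np.array([atz(S,c1(p),.284) for p in lid]);print(L,L.mean(0))
print('axis',(L[0]+L[3]-L[2]-L[5])[:2])
print('endR',tri(S,(195,172),D,c3d((740,300))),'endL',tri(S,(280,82),D,c3d((405,280))))
print('scr',tri(S,c3s((65,163)),D,c3d((690,180))),tri(S,c3s((148,69)),D,c3d((576,172))))
for z in(.135,.15,.165):print(z,[atz(S,c3s(p),z)[:2].round(4) for p in[(78,190),(168,88),(250,390),(380,212)]])
E
python3 fit.py
```

```text
knob (array([ 0.44517818, -0.2539239 ,  0.08561899]), np.float64(0.00025998976712684227)) [ 0.44495827 -0.25376532  0.087     ]
plat [ 0.42775513 -0.1260414   0.205     ]
plat [ 0.46473143 -0.31821664  0.205     ]
plat [ 0.59401011 -0.09315318  0.205     ]
plat [ 0.63520107 -0.29006042  0.205     ]
platD [ 0.59703058 -0.08542599  0.205     ]
platD [ 0.42456356 -0.11969646  0.205     ]
[[ 0.56061576 -0.16361411  0.284     ]
 [ 0.56878453 -0.2123574   0.284     ]
 [ 0.57699558 -0.26082631  0.284     ]
 [ 0.51149434 -0.17257379  0.284     ]
 [ 0.51971785 -0.22059676  0.284     ]
 [ 0.52801172 -0.26889182  0.284     ]] [ 0.54426996 -0.2164767   0.284     ]
axis [-0.0328972   0.19353024]
endR (array([0.39159328, 0.17199807, 0.16031126]), np.float64(0.0023869343689720463)) endL (array([0.63088589, 0.21780703, 0.15903894]), np.float64(0.0017018039506508972))
scr (array([0.44569682, 0.08630725, 0.17295067]), np.float64(0.0015942361925235663)) (array([0.53456674, 0.10278598, 0.17437551]), np.float64(0.0003945277389063517))
0.135 [array([0.4418, 0.079 ]), array([0.5443, 0.0978]), array([ 0.44  , -0.1144]), array([ 0.5965, -0.0819])]
0.15 [array([0.4408, 0.0732]), array([0.541 , 0.0916]), array([ 0.4391, -0.1157]), array([ 0.5919, -0.084 ])]
0.165 [array([0.4398, 0.0675]), array([0.5376, 0.0854]), array([ 0.4381, -0.117 ]), array([ 0.5874, -0.086 ])]
```

```bash
cat > ncc.py <<'E'
from geo import *
import cv2
P=np.array([.507,-.2422]);yaw=.185
ex=np.array([np.cos(yaw),np.sin(yaw)]);ey=np.array([-ex[1],ex[0]])
W=lambda x,y,z:np.r_[P+x*ex+y*ey,z]
def rect(n,z,x0,x1,y0,y1,s=.0005):
    C=cam(n);img=cv2.cvtColor(np.load(n+'.npz')['img'],cv2.COLOR_RGB2GRAY)
    q=[(x0,y0),(x1,y0),(x1,y1),(x0,y1)];w,h=int((x1-x0)/s),int((y1-y0)/s)
    H=cv2.getPerspectiveTransform(np.float32([proj(C,W(*p,z)) for p in q]),np.float32([(0,0),(w,0),(w,h),(0,h)]))
    return cv2.warpPerspective(img,H,(w,h))
if __name__=='__main__':
    best=None
    for z in np.arange(.130,.1701,.002):
        a=rect('scene0',z,-.01,.10,.165,.305);b=rect('side0',z,-.02,.11,.145,.325)  # a inside b with margin
        f=lambda i:cv2.GaussianBlur(i,(0,0),2).astype(np.float32)-cv2.GaussianBlur(i,(0,0),15)
        m=cv2.matchTemplate(f(b),f(a),cv2.TM_CCOEFF_NORMED);_,v,_,l=cv2.minMaxLoc(m);
        c=m[34:47,14:27].max()
        print(round(z,3),'best %.3f'%v,((l[0]-20)*.5,(l[1]-40)*.5),'near %.3f'%c)
E
python3 ncc.py
```

```text
0.13 best 0.634 (-1.5, -4.5) near 0.558
0.132 best 0.689 (-1.0, -20.0) near 0.624
0.134 best 0.886 (-0.5, -19.5) near 0.619
0.136 best 0.880 (-0.5, -16.5) near 0.590
0.138 best 0.871 (0.0, -13.5) near 0.242
0.14 best 0.867 (0.0, -11.0) near -0.196
0.142 best 0.864 (0.5, -8.0) near 0.032
0.144 best 0.858 (0.5, -5.0) near 0.642
0.146 best 0.855 (1.0, -2.5) near 0.855
0.148 best 0.851 (1.0, 0.5) near 0.851
0.15 best 0.844 (1.5, 3.5) near 0.842
0.152 best 0.841 (1.5, 6.0) near 0.436
0.154 best 0.838 (2.0, 9.0) near -0.180
0.156 best 0.833 (2.0, 12.0) near -0.013
0.158 best 0.830 (2.5, 14.5) near 0.562
0.16 best 0.822 (2.5, 17.5) near 0.721
0.162 best 0.805 (3.0, 20.5) near 0.720
0.164 best 0.719 (3.5, 3.5) near 0.697
0.166 best 0.722 (4.0, 6.5) near 0.256
0.168 best 0.726 (4.0, 9.5) near -0.199
0.17 best 0.729 (4.5, 12.5) near 0.193
```

Emit:
jog_arm(deltas=[[0, 0, 0.04, 0, 0, 0, 0.7], [-0.01, 0, 0.03, 0, 0, -0.14, 0.7], [-0.025, 0, 0.02, 0, 0, -0.14, 0.7], [-0.03, 0, 0.01, 0, 0, -0.14, 0.7], [-0.03, -0.01, 0, 0, 0, -0.14, 0.7], [-0.03, -0.02, 0, 0, 0, -0.14, 0.7], [-0.03, -0.02, 0, 0, 0, -0.14, 0.7], [-0.03, -0.02, 0, 0, 0, -0.14, 0.7], [-0.02, -0.02, 0, 0, 0, -0.14, 0.7], [-0.02, -0.02, 0, 0, 0, -0.14, 0.7]])

```text
t: 1.1
eef_pos: [0.4486, -0.1107, 0.3531]
tool_rot: [-0.0, 0.988, 0.152, -0.0]
contact_force: [0.6, -0.4, -0.5]
gripper_width: 0.7
grasp_force: 0.0
```

Emit:
jog_arm(deltas=[[-0.01, -0.02, 0, 0, 0, -0.12, 0.7], [-0.01, -0.02, 0, 0.022, -0.118, 0, 0.7], [-0.01, -0.02, 0, 0.022, -0.118, 0, 0.7], [-0.01, -0.02, 0, 0.022, -0.118, 0, 0.7], [-0.01, -0.02, -0.02, 0.022, -0.118, 0, 0.7], [-0.01, -0.02, -0.03, 0.022, -0.118, 0, 0.7], [-0.01, -0.02, -0.03, 0.022, -0.118, 0, 0.7], [-0.01, -0.02, -0.03, 0.022, -0.118, 0, 0.7], [-0.005, 0, -0.03, 0.022, -0.118, 0, 0.7], [0, 0, 0, 0, 0, 0, 0.7]])

```text
t: 2.1
eef_pos: [0.3827, -0.2399, 0.2678]
tool_rot: [-0.055, 0.925, 0.096, 0.363]
contact_force: [0.0, -0.2, -0.2]
gripper_width: 0.705
grasp_force: 0.0
```

```bash
cat > rem.py <<'E'
import sys
from ncc import *
from station import bot
def tilt(t): # tool z = sin t ex - cos t z ; tool y = -ey
    e=np.r_[ex,0];f=np.r_[ey,0];z=np.sin(t)*e-np.array([0,0,np.cos(t)]);return np.c_[np.cross(-f,z),-f,z]
def rem(pos,M):
    o=bot.get_obs();q=R.from_quat(o['tool_rot'],scalar_first=True)
    r=(R.from_matrix(M)*q.inv()).as_rotvec()
    p=o['eef_pos'];d=p[:2]-P
    print('t',o['t'],'dp',np.round(pos-p,4),'dr',r.round(3),'lane xyz',(d@ex).round(4),(d@ey).round(4),p[2].round(4),'F',np.round(o['contact_force'],1),'q',np.round(o['q'],2))
E
python3 -c "
from rem import *
M=tilt(.96);K=W(-.063,0,.087);a=M[:,2]
rem(K-.1*a,M);rem(K-.003*a,M)"
```

```text
t 2.1 dp [-0.0181 -0.0289 -0.1234] dr [ 0.011 -0.21  -0.038] lane xyz -0.1218 0.0251 0.2678 F [ 0.  -0.2 -0.2] q [-0.46 -0.2   1.24  2.4  -0.89  0.6   0.15]
t 2.1 dp [ 0.06   -0.0143 -0.1791] dr [ 0.011 -0.21  -0.038] lane xyz -0.1218 0.0251 0.2678 F [ 0.  -0.2 -0.2] q [-0.46 -0.2   1.24  2.4  -0.89  0.6   0.15]
```

Emit:
jog_arm(deltas=[[0, -0.01, -0.03, 0, -0.05, 0, 0.7], [0, -0.01, -0.03, 0, -0.05, -0.01, 0.7], [0, -0.005, -0.03, 0, -0.05, -0.01, 0.7], [0, -0.005, -0.03, 0.01, -0.05, -0.01, 0.7], [0, 0, 0, 0, 0, 0, 0.7]])

```text
t: 2.6
eef_pos: [0.3841, -0.2642, 0.2668]
tool_rot: [-0.036, 0.901, 0.09, 0.423]
contact_force: [-0.4, 0.3, 0.1]
gripper_width: 0.7
grasp_force: 0.0
```

```bash
python3 -c "
from rem import *
M=tilt(.96);K=W(-.063,0,.087);a=M[:,2]
rem(K-.003*a,M)"
```

```text
t 2.6 dp [ 0.0586  0.0099 -0.1781] dr [ 0.027 -0.08  -0.009] lane xyz -0.1249 0.001 0.2668 F [-0.4  0.3  0.1] q [-0.62 -0.34  1.45  2.43 -1.    0.5   0.37]
```

```bash
cat > fk.py <<'E'
import numpy as np
from scipy.spatial.transform import Rotation as R
h=np.pi/2
AL=[0,-h,h,h,h,h,-h];A=[0,0,0,.0525,.0775,0,.076];D=[.267,0,.293,0,.3425,0,.097]
LO=np.array([-2.96,-.34,-1.41,.24,-1.37,.17,-2.96]);HI=np.array([2.96,2.1,1.46,2.44,4.51,1.92,2.96])
def fk(q,tool=0):
    T=np.eye(4);O=[]
    for al,a,d,t in zip(AL,A,D,q):
        ca,sa,c,s=np.cos(al),np.sin(al),np.cos(t),np.sin(t)
        T=T@np.array([[c,-s,0,a],[s*ca,c*ca,-sa,-sa*d],[s*sa,c*sa,ca,ca*d],[0,0,0,1]]);O.append(T[:3,3])
    T[:3,3]+=tool*T[:3,2];return T,np.array(O)
E
python3 -c "
from fk import *
from station import bot
o=bot.get_obs()
for q,p in(([-0.108, 0.477, 0.022, 1.555, -0.011, 1.109, -0.083],[.675,0,.253]),(o['q'],o['eef_pos'])):
    T,_=fk(q);print(T.round(3),(np.array(p)-T[:3,3])@T[:3,:3])
print(R.from_quat(o['tool_rot'],scalar_first=True).as_matrix().round(3))
"
```

```text
[[ 1.    -0.    -0.031  0.59 ]
 [-0.    -1.     0.003 -0.053]
 [-0.031 -0.003 -1.     0.31 ]
 [ 0.     0.     0.     1.   ]] [ 0.08658619 -0.05321347  0.05470281]
[[-0.75   0.067  0.658 -0.008]
 [ 0.275 -0.873  0.402  0.358]
 [ 0.602  0.482  0.637  0.937]
 [ 0.     0.     0.     1.   ]] [-0.86788388  0.24658757 -0.41893986]
[[ 0.626  0.193  0.755]
 [ 0.132 -0.981  0.141]
 [ 0.768  0.012 -0.64 ]]
```

```bash
python3 -c "
import numpy as np
from scipy.spatial.transform import Rotation as R
from station import bot
o=bot.get_obs();print(repr(o['q']),repr(o['eef_pos']),repr(o['tool_rot']))
for q,r in(([-0.108, 0.477, 0.022, 1.555, -0.011, 1.109, -0.083],[0,.7071,.7071,0]),(o['q'],o['tool_rot'])):
    print((R.from_euler('ZYZYZY',q[:6])*R.from_euler('z',q[6])).as_matrix().round(3),R.from_quat(r,scalar_first=True).as_matrix().round(3))
    print((R.from_euler('ZYZYZY',q[:6])*R.from_euler('z',-q[6])).as_matrix().round(3))
"
```

```text
array([-0.6204636 , -0.33651546,  1.44513094,  2.43313447, -1.00438548,
        0.49669807,  0.37036143]) array([ 0.3840789 , -0.26417014,  0.26680649]) array([-0.03587758,  0.90097812,  0.09032292,  0.42283921])Traceback (most recent call last):
  File "<string>", line 7, in <module>
    print((R.from_euler('ZYZYZY',q[:6])*R.from_euler('z',q[6])).as_matrix().round(3),R.from_quat(r,scalar_first=True).as_matrix().round(3))
           ~~~~~~~~~~~~^^^^^^^^^^^^^^^^
  File "scipy/spatial/transform/_rotation.pyx", line 1413, in scipy.spatial.transform._rotation.Rotation.from_euler
ValueError: Expected axis specification to be a non-empty string of upto 3 characters, got ZYZYZY
```

Emit:
jog_arm(deltas=[[-0.0, 0, 0.04, 0, 0.1, 0, 0.7], [0.02, 0, 0.03, 0, 0.12, 0, 0.7], [0.02, 0.03, 0, -0.02, 0.12, 0, 0.7], [0.02, 0.03, 0, 0, 0, 0, 0.7], [0, 0, 0, 0, 0, 0, 0.7]])

```text
t: 3.1
eef_pos: [0.4363, -0.2094, 0.3163]
tool_rot: [-0.038, 0.94, 0.097, 0.324]
contact_force: [-1.1, -0.2, -0.6]
gripper_width: 0.702
grasp_force: 0.0
```

```bash
python3 -c "
from station import bot
o=bot.get_obs();print(o['t'],repr(o['q']),repr(o['eef_pos']),repr(o['tool_rot']))"
```

```text
3.1 array([-0.18977889, -0.1684699 ,  0.73595504,  2.28628052, -0.64854816,
        0.58407968, -0.32193874]) array([ 0.43628662, -0.20936321,  0.31628315]) array([-0.03784711,  0.94019205,  0.09657687,  0.32446789])
```

```bash
cat > kin.py <<'E'
import numpy as np, itertools
from scipy.spatial.transform import Rotation as R
Q=np.array([[-0.108,0.477,0.022,1.555,-0.011,1.109,-0.083],[-0.6204636,-0.33651546,1.44513094,2.43313447,-1.00438548,0.49669807,0.37036143],[-0.18977889,-0.1684699,0.73595504,2.28628052,-0.64854816,0.58407968,-0.32193874]])
Pm=np.array([[.67445,-.00002,.25233],[0.3840789,-0.26417014,0.26680649],[0.43628662,-0.20936321,0.31628315]])
O=np.array([[-.0006,.7071,.7071,-.0007],[-0.03587758,0.90097812,0.09032292,0.42283921],[-0.03784711,0.94019205,0.09657687,0.32446789]])
ax='zyzyzyz'
def rots(q,s):
    r=R.identity();o=[]
    for a,v,k in zip(ax,q,s): r=r*R.from_euler(a,k*v);o.append(r)
    return o
if __name__=='__main__':
    res=[]
    for s in itertools.product([1,-1],repeat=7):
        off=[rots(q,s)[-1].inv()*R.from_quat(o,scalar_first=True) for q,o in zip(Q,O)]
        e=max((off[0].inv()*x).magnitude() for x in off); res.append((e,s,off[1].as_rotvec().round(3)))
    for r in sorted(res,key=lambda r:r[0])[:4]:print(r)
E
python3 kin.py
```

```text
(0.0026342171277068008, (-1, 1, -1, 1, -1, 1, -1), array([0.   , 0.   , 1.571]))
(0.9072869375929761, (-1, 1, -1, 1, -1, 1, 1), array([0.  , 0.  , 0.83]))
(0.9475498249038735, (1, -1, -1, 1, -1, 1, -1), array([0.072, 1.065, 0.557]))
(1.0000477930327842, (1, -1, -1, -1, 1, -1, -1), array([-0.657,  0.071,  1.851]))
```

```bash
cat >> kin.py <<'E'
S=(-1,1,-1,1,-1,1,-1);OFF=R.from_rotvec([0,0,np.pi/2])
# columns: (frame index, axis): 0 = world
COL=[(0,2),(1,0),(1,1),(3,2),(3,0),(3,1),(5,2),(4,0),(5,0),(5,1),(6,0),(6,2)]
def basis(q):
    r=[R.identity()]+rots(q,S);return np.array([r[f].as_matrix()[:,a] for f,a in COL]).T
def solve(Q,Pm,lam):
    B=np.vstack([basis(q) for q in Q]);y=np.concatenate(Pm)
    x=np.linalg.lstsq(np.vstack([B,lam*np.eye(len(COL))]),np.r_[y,lam*np.array([.3,0,0,.4,0,0,.4,0,0,0,0,.3])],rcond=None)[0];return x,(B@x-y)
if __name__=='__main__':
    Q=np.vstack([Q,[-0.46,-0.2,1.24,2.4,-0.89,0.6,0.15]]);Pm=np.vstack([Pm,[0.3827,-0.2399,0.2678]])
    for l in(1e-3,.01,.03):
        x,r=solve(Q,Pm,l);print(dict(zip(COL,x.round(3))),r.round(4))
E
python3 kin.py|tail -3
```

```text
0.     -0.     -0.0001]
{(0, 2): np.float64(0.286), (1, 0): np.float64(-0.007), (1, 1): np.float64(-0.018), (3, 2): np.float64(0.509), (3, 0): np.float64(0.036), (3, 1): np.float64(-0.015), (5, 2): np.float64(0.455), (4, 0): np.float64(-0.031), (5, 0): np.float64(0.015), (5, 1): np.float64(-0.03), (6, 0): np.float64(0.002), (6, 2): np.float64(0.282)} [-0.0002 -0.     -0.     -0.0004  0.0003  0.0001  0.0002 -0.      0.0002
  0.0002 -0.0003 -0.0003]
```

```bash
cat > ik.py <<'E'
import kin
from kin import *
from ncc import W,ex,ey,P
from fk import LO,HI
from scipy.optimize import least_squares
X,_=kin.solve(np.vstack([kin.Q,[-0.46,-0.2,1.24,2.4,-0.89,0.6,0.15]]),np.vstack([kin.Pm,[0.3827,-0.2399,0.2678]]),.03)
def fk(q): return basis(q)@X, rots(q,S)[-1]*OFF
def pose(t,h,flip=1):
    e=np.r_[np.cos(h)*ex+np.sin(h)*ey,0];f=flip*np.r_[-np.sin(h)*ex+np.cos(h)*ey,0]
    z=np.sin(t)*e-np.array([0,0,np.cos(t)]);return np.c_[np.cross(-f,z),-f,z]
def ik(p,M,q0,w=.002):
    Mr=R.from_matrix(M);mid=(LO+HI)/2
    def f(q):
        a,r=fk(q);return np.r_[(a-p)*10,(r*Mr.inv()).as_rotvec()*3,w*(q-q0)]
    s=least_squares(f,np.clip(q0,LO+.02,HI-.02),bounds=(LO+.005,HI-.005));a,r=fk(s.x)
    return s.x,np.linalg.norm(a-p),(r*Mr.inv()).magnitude()
E
python3 - <<'E'
from ik import *
qs=[np.array([-.2,-.17,.74,2.28,-.65,.58,-.3]),np.array([.1,.5,0,2,0,.8,0]),np.array([.6,.2,-.8,2.2,.6,.8,0]),np.array([.5,.4,0,2.2,1.5,1,-1])]
for t in(.6,.7,.8,.9):
  for hd in(0,-15,-30,-40):
    M=pose(t,np.radians(hd));best=None
    for q0 in qs:
      for fl in (1,-1):
        M=pose(t,np.radians(hd),fl)
        k=[W(-.063,0,.087)-.012*M[:,2],W(-.058,.034,.083)-.012*M[:,2],W(-.063,0,.087)-.09*M[:,2]]
        r=[ik(p,M,q0) for p in k];e=sum(x[1]+.1*x[2] for x in r)
        if best is None or e<best[0]:best=(e,fl,[x[0].round(2).tolist() for x in r],[round(x[1],3) for x in r])
    print(t,hd,round(best[0],4),best[1],best[3],best[2][0] if best[0]<.02 else '')
E
```

```text
0.6 0 0.0038 1 [np.float64(0.0), np.float64(0.002), np.float64(0.0)] [1.15, 0.43, -0.47, 2.32, -1.36, 0.29, 0.67]
0.6 -15 0.0441 1 [np.float64(0.011), np.float64(0.016), np.float64(0.0)] 
0.6 -30 0.0952 1 [np.float64(0.021), np.float64(0.024), np.float64(0.017)] 
0.6 -40 0.1166 1 [np.float64(0.023), np.float64(0.025), np.float64(0.031)] 
0.7 0 0.0194 1 [np.float64(0.003), np.float64(0.009), np.float64(0.0)] [1.54, 0.58, -0.85, 2.33, -1.36, 0.18, 0.81]
0.7 -15 0.093 1 [np.float64(0.021), np.float64(0.027), np.float64(0.013)] 
0.7 -30 0.1548 1 [np.float64(0.033), np.float64(0.037), np.float64(0.03)] 
0.7 -40 0.1769 1 [np.float64(0.036), np.float64(0.038), np.float64(0.041)] 
0.8 0 0.0185 -1 [np.float64(0.0), np.float64(0.006), np.float64(0.007)] [1.71, 0.74, -0.96, 2.41, 4.17, 0.18, -1.42]
0.8 -15 0.1133 -1 [np.float64(0.019), np.float64(0.032), np.float64(0.029)] 
0.8 -30 0.191 -1 [np.float64(0.041), np.float64(0.051), np.float64(0.043)] 
0.8 -40 0.2384 1 [np.float64(0.049), np.float64(0.052), np.float64(0.054)] 
0.9 0 0.0462 -1 [np.float64(0.0), np.float64(0.011), np.float64(0.027)] 
0.9 -15 0.1515 -1 [np.float64(0.027), np.float64(0.041), np.float64(0.039)] 
0.9 -30 0.2485 -1 [np.float64(0.054), np.float64(0.065), np.float64(0.058)] 
0.9 -40 0.2956 -1 [np.float64(0.069), np.float64(0.078), np.float64(0.071)]
```

```bash
cat > srch.py <<'E'
from ik import *
rng=np.random.default_rng(0)
qs=[np.array([-.2,-.17,.74,2.28,-.65,.58,-.3]),np.array([1.15,.43,-.47,2.32,-1.36,.29,.67]),np.array([1.0,.5,-.5,2.2,0.,.6,0]),np.array([.5,.5,-.3,2.1,1.,.6,-1])]
for t in(.6,.7,.8,.9):
  for hd in(0,15,30,45,60):
    best=None
    for fl in (1,-1):
      M=pose(t,np.radians(hd),fl);s=.012
      k=[W(-.063,0,.087)-s*M[:,2],W(-.058,.034,.083)-s*M[:,2],W(-.063,0,.087)-.09*M[:,2]]
      for q0 in qs:
        r=[ik(p,M,q0) for p in k];e=sum(x[1]+.1*x[2] for x in r)
        if best is None or e<best[0]:best=(e,fl,[x[0].round(2).tolist() for x in r])
    cs=[k[0]+M@[a*.038,b*.0425,-.051] for a in(-1,1) for b in(-1,1)]
    c=max(((x[:2]-P)@ex,x[2]) for x in cs)
    print(t,hd,round(best[0],4),best[1],'corner',np.round(c,3),best[2][0] if best[0]<.01 else '')
E
python3 srch.py
```

```text
0.6 0 0.0038 1 corner [-0.067  0.16 ] [1.16, 0.43, -0.47, 2.32, -1.36, 0.29, 0.67]
0.6 15 0.0 1 corner [-0.056  0.16 ] [1.07, 0.45, -0.35, 2.24, -1.04, 0.48, 0.58]
0.6 30 0.0 1 corner [-0.045  0.16 ] [1.43, 0.6, -0.82, 2.14, -0.36, 0.5, 0.17]
0.6 45 0.0 1 corner [-0.036  0.16 ] [1.36, 0.64, -0.77, 2.04, -0.27, 0.69, 0.3]
0.6 60 0.0 1 corner [-0.028  0.16 ] [1.3, 0.68, -0.75, 1.95, -0.17, 0.86, 0.42]
0.7 0 0.0194 1 corner [-0.075  0.16 ] 
0.7 15 0.0 1 corner [-0.063  0.16 ] [1.21, 0.5, -0.44, 2.25, -1.17, 0.51, 0.78]
0.7 30 0.0 1 corner [-0.052  0.16 ] [1.13, 0.53, -0.36, 2.14, -0.9, 0.68, 0.72]
0.7 45 0.0 1 corner [-0.041  0.16 ] [1.45, 0.71, -0.83, 2.03, -0.3, 0.71, 0.37]
0.7 60 0.0 1 corner [-0.032  0.16 ] [1.36, 0.74, -0.78, 1.92, -0.2, 0.91, 0.47]
0.8 0 0.0367 1 corner [-0.082  0.158] 
0.8 15 0.0 1 corner [-0.07   0.158] [1.31, 0.55, -0.5, 2.26, -1.27, 0.55, 0.95]
0.8 30 0.0 1 corner [-0.058  0.158] [1.22, 0.58, -0.41, 2.13, -0.96, 0.73, 0.83]
0.8 45 0.0 1 corner [-0.046  0.158] [1.52, 0.78, -0.88, 2.01, -0.32, 0.75, 0.42]
0.8 60 0.0 1 corner [-0.036  0.158] [1.41, 0.81, -0.81, 1.89, -0.23, 0.96, 0.51]
0.9 0 0.0331 -1 corner [-0.089  0.156] 
0.9 15 0.0 1 corner [-0.077  0.156] [1.39, 0.62, -0.53, 2.27, -1.34, 0.61, 1.09]
0.9 30 0.0 1 corner [-0.064  0.156] [1.29, 0.64, -0.45, 2.13, -1.01, 0.78, 0.92]
0.9 45 0.0 1 corner [-0.051  0.156] [1.58, 0.86, -0.91, 1.99, -0.34, 0.78, 0.47]
0.9 60 0.0 1 corner [-0.039  0.156] [1.44, 0.87, -0.83, 1.86, -0.26, 1.01, 0.55]
```

```bash
cat > sim.py <<'E'
from ik import *
def jac(q):
    a,r=fk(q);J=np.zeros((6,7))
    for i in range(7):
        d=q.copy();d[i]+=1e-5;b,s=fk(d);J[:3,i]=(b-a)/1e-5;J[3:,i]=(s*r.inv()).as_rotvec()/1e-5
    return J
def go(q,p,M,n=40):
    a,r=fk(q);rv=(R.from_matrix(M)*r.inv()).as_rotvec();path=[]
    for k in range(1,n+1):
        tp=a+(p-a)*k/n;tr=R.from_rotvec(rv*k/n)*r
        for _ in range(4):
            b,s=fk(q);e=np.r_[tp-b,(tr*s.inv()).as_rotvec()];J=jac(q)
            q=np.clip(q+J.T@np.linalg.solve(J@J.T+1e-4*np.eye(6),e),LO,HI)
    return q,np.linalg.norm(e[:3]),np.linalg.norm(e[3:])
Q0=np.array([-0.108,0.477,0.022,1.555,-0.011,1.109,-0.083])
if __name__=='__main__':
    T=lambda p,t,h,f=1:(np.array(p),pose(t,np.radians(h),f))
    # replicate history
    q=Q0
    for g in [T((.449,-.111,.353),0,7),T((.383,-.24,.268),.75,4),T((.384,-.264,.267),.88,1),T((.436,-.209,.316),.68,2)]:
        q,e,f=go(q,*g);print(q.round(2),round(e,4),round(f,3))
    print('from now')
    qn=np.array([-0.18977889,-0.1684699,0.73595504,2.28628052,-0.64854816,0.58407968,-0.32193874])
    K=lambda t,h,s,f=1:(W(-.063,0,.087)-s*pose(t,np.radians(h),f)[:,2],pose(t,np.radians(h),f))
    for t in(.75,.9):
      for h in (20,30,40):
        q=qn;out=[]
        for g in[T((.47,-.2,.34),.3,20),T((.38,-.33,.25),.5*t,h),K(t,h,.1),K(t,h,.012)]:
            q,e,f=go(q,*g);out+=[round(e,3),round(f,2)]
        print(t,h,q.round(2),out)
    q=Q0
    for g in [T((.45,-.11,.353),0,60,-1)]: q,e,f=go(q,*g);print('alt',q.round(2))
E
python3 sim.py
```

```text
[-0.13  0.    0.24  1.96 -0.    1.18 -1.16] 0.0 0.0
[-0.22 -0.09  1.06  2.39 -1.02  0.69  0.31] 0.0 0.0
[-0.18  0.06  1.22  2.42 -1.33  0.91  0.66] 0.0 0.0
[-0.14 -0.16  0.7   2.29 -0.7   0.59 -0.25] 0.0 0.0
from now
0.75 20 [ 0.55  0.52  0.36  2.25 -1.37  0.93  1.03] [np.float64(0.0), np.float64(0.0), np.float64(0.0), np.float64(0.0), np.float64(0.0), np.float64(0.0), np.float64(0.008), np.float64(0.03)]
0.75 30 [ 0.43  0.58  0.51  2.17 -1.3   1.09  1.06] [np.float64(0.0), np.float64(0.0), np.float64(0.0), np.float64(0.0), np.float64(0.0), np.float64(0.0), np.float64(0.0), np.float64(0.0)]
0.75 40 [ 0.44  0.62  0.5   2.08 -1.18  1.16  1.08] [np.float64(0.0), np.float64(0.0), np.float64(0.0), np.float64(0.0), np.float64(0.0), np.float64(0.0), np.float64(0.0), np.float64(0.0)]
0.9 20 [ 0.94  0.56 -0.    2.24 -1.37  0.91  1.14] [np.float64(0.0), np.float64(0.0), np.float64(0.0), np.float64(0.0), np.float64(0.0), np.float64(0.0), np.float64(0.008), np.float64(0.03)]
0.9 30 [ 0.52  0.65  0.49  2.16 -1.37  1.24  1.18] [np.float64(0.0), np.float64(0.0), np.float64(0.0), np.float64(0.0), np.float64(0.0), np.float64(0.0), np.float64(0.002), np.float64(0.01)]
0.9 40 [ 0.52  0.69  0.48  2.06 -1.24  1.3   1.18] [np.float64(0.0), np.float64(0.0), np.float64(0.0), np.float64(0.0), np.float64(0.0), np.float64(0.0), np.float64(0.0), np.float64(0.0)]
alt [ 0.37  0.02 -0.26  1.94  0.01  1.18  2.91]
```

```bash
cat > step.py <<'E'
from sim import *
from station import bot
def plan(gs):
    o=bot.get_obs();p=np.array(o['eef_pos']);r=R.from_quat(o['tool_rot'],scalar_first=True)
    d=p[:2]-P;print('t',o['t'],'lane',(d@ex).round(4),(d@ey).round(4),p[2].round(4),'F',np.round(o['contact_force'],1),'q',np.round(o['q'],2))
    for pp,M in gs:
        m=R.from_matrix(M);rv=(m*r.inv()).as_rotvec();print('dp',(pp-p).round(4),'dr',rv.round(3),np.linalg.norm(rv).round(2));p,r=pp,m
T=lambda p,t,h,f=1:(np.array(p),pose(t,np.radians(h),f))
def K(t,h,s,f=0,y=0,x=0,z=0):
    M=pose(t,np.radians(h));return W(-.063+x,y,.087+z)-s*M[:,2]-f*M[:,1],M
E
python3 -c "
from step import *
plan([T((.47,-.2,.34),.3,20),T((.38,-.33,.25),.45,35),K(.9,35,.1),K(.9,35,.018)])"
```

```text
t 3.1 lane -0.0635 0.0453 0.3163 F [-1.1 -0.2 -0.6] q [-0.19 -0.17  0.74  2.29 -0.65  0.58 -0.32]
dp [0.0337 0.0094 0.0237] dr [-0.141  0.339  0.324] 0.49
dp [-0.09 -0.13 -0.09] dr [ 0.093 -0.118  0.261] 0.3
dp [ 0.0103  0.0202 -0.1008] dr [ 0.322 -0.315  0.   ] 0.45
dp [ 0.0449  0.0459 -0.051 ] dr [0. 0. 0.] 0.0
```

Emit:
jog_arm(deltas=[[0.008, 0.002, 0.006, -0.035, 0.085, 0.08, 0.6], [0.008, 0.002, 0.006, -0.035, 0.085, 0.08, 0.6], [0.008, 0.002, 0.006, -0.035, 0.085, 0.08, 0.6], [0.008, 0.002, 0.006, -0.035, 0.085, 0.08, 0.6], [-0.015, -0.022, -0.015, 0.015, -0.02, 0.043, 0.6], [-0.015, -0.022, -0.015, 0.015, -0.02, 0.043, 0.6], [-0.015, -0.022, -0.015, 0.015, -0.02, 0.043, 0.6], [-0.015, -0.022, -0.015, 0.015, -0.02, 0.043, 0.6], [-0.015, -0.022, -0.015, 0.015, -0.02, 0.043, 0.6], [-0.015, -0.022, -0.015, 0.015, -0.02, 0.043, 0.6]])

```text
t: 4.1
eef_pos: [0.3755, -0.3379, 0.2491]
tool_rot: [-0.086, 0.901, 0.372, 0.207]
contact_force: [0.8, 0.2, -0.2]
gripper_width: 0.599
grasp_force: 0.0
```

```bash
python3 -c "
from step import *
plan([K(.9,35,.1),K(.9,35,.018)])"
```

```text
t 4.1 lane -0.1468 -0.0699 0.2491 F [ 0.8  0.2 -0.2] q [ 0.26  0.31  0.75  2.01 -0.73  1.14  0.61]
dp [ 0.0147  0.0282 -0.0999] dr [ 0.317 -0.315  0.013] 0.45
dp [ 0.0449  0.0459 -0.051 ] dr [0. 0. 0.] 0.0
```

Good tracking. Tilt and descend to pre-approach.

Emit:
jog_arm(deltas=[[0.002, 0.004, -0.015, 0.053, -0.053, 0.002, 0.6], [0.002, 0.004, -0.017, 0.053, -0.053, 0.002, 0.6], [0.003, 0.005, -0.017, 0.053, -0.053, 0.002, 0.6], [0.003, 0.005, -0.017, 0.053, -0.053, 0.002, 0.6], [0.003, 0.005, -0.017, 0.053, -0.053, 0.002, 0.6], [0.002, 0.005, -0.017, 0.053, -0.053, 0.002, 0.6], [0, 0, 0, 0, 0, 0, 0.6]])

```text
t: 4.8
eef_pos: [0.3896, -0.308, 0.1468]
tool_rot: [-0.172, 0.831, 0.345, 0.402]
contact_force: [-1.0, 0.4, -1.4]
gripper_width: 0.599
grasp_force: 0.0
```

```bash
python3 -c "
from step import *
plan([K(.9,35,.1),K(.9,35,.018)])
import cv2
a=bot.read_camera('wrist')['img'];b=bot.read_camera('scene')['img']
b=cv2.resize(b[200:400,300:500],(400,400),interpolation=2)
cv2.imwrite('pics/w1.png',np.hstack([cv2.resize(a,(400,250)),b[:250]])[:,:,::-1]) if 0 else cv2.imwrite('pics/w1.png',np.hstack([cv2.copyMakeBorder(cv2.resize(a,(400,250)),0,150,0,0,0),b])[:,:,::-1])
"
```

```text
t 4.8 lane -0.1275 -0.0431 0.1468 F [-1.   0.4 -1.4] q [ 0.62  0.63  0.52  2.08 -1.19  1.35  1.16]
dp [ 0.0007 -0.0017  0.0023] dr [-0.009 -0.003  0.004] 0.01
dp [ 0.0449  0.0459 -0.051 ] dr [0. 0. 0.] 0.0
```

View pics/w1.png

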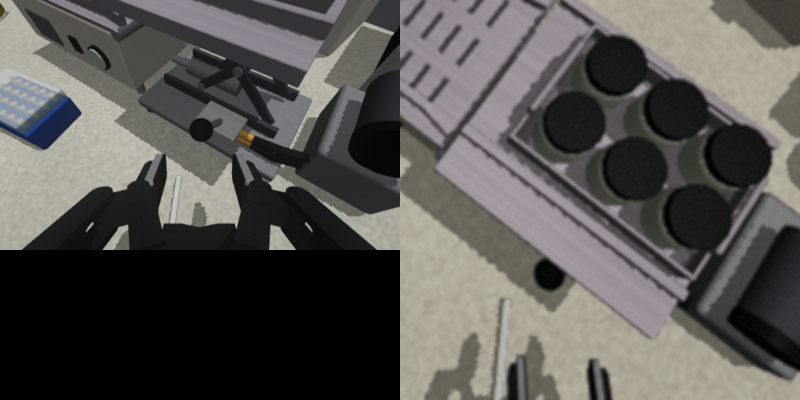

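Emit:
jog_arm(deltas=[[0.01, 0.01, -0.01, 0, 0, 0, 0.6], [0.01, 0.01, -0.01, 0, 0, 0, 0.6], [0.01, 0.01, -0.01, -0.009, -0.003, 0.004, 0.6], [0.01, 0.009, -0.01, 0, 0, 0, 0.6], [0.006, 0.005, -0.008, 0, 0, 0, 0.6], [0, 0, 0, 0, 0, 0, 0.6]])

```text
t: 5.5
eef_pos: [0.4379, -0.2639, 0.1011]
tool_rot: [-0.165, 0.829, 0.352, 0.402]
contact_force: [0.5, -0.0, -0.3]
gripper_width: 0.599
grasp_force: 0.0
```

```bash
python3 -c "
from step import *
plan([K(.9,35,.018),K(.9,35,.018,y=.034,x=.005,z=-.004,f=.01)])
print(ey*.02,pose(.9,.61)[:,1])
"
```

```text
t 5.5 lane -0.0719 -0.0086 0.1011 F [ 0.5 -0.  -0.3] q [ 0.56  0.68  0.43  2.12 -1.32  1.23  1.21]
dp [-0.0027  0.     -0.0029] dr [ 0.007  0.005 -0.002] 0.01
dp [-0.0085  0.0413 -0.004 ] dr [0. 0. 0.] 0.0
[-0.00367893  0.01965873] [ 0.7138636  -0.70028477 -0.        ]
```

Emit:
jog_arm(deltas=[[-0.004, 0.01, -0.002, 0.007, 0.005, -0.002, 0.6], [-0.002, 0.01, -0.002, 0, 0, 0, 0.6], [-0.002, 0.01, -0.001, 0, 0, 0, 0.6], [-0.001, 0.004, -0.001, 0, 0, 0, 0.6]])

```text
t: 5.9
eef_pos: [0.4288, -0.2333, 0.097]
tool_rot: [-0.164, 0.831, 0.348, 0.402]
contact_force: [3.6, -7.7, 3.8]
gripper_width: 0.599
grasp_force: 3.7
```

```bash
python3 -c "
from step import *
plan([K(.9,35,.018)])
o=bot.get_obs();print(np.array(o['contact_force'])[:2]@ey)
"
```

```text
t 5.9 lane -0.0752 0.0231 0.097 F [ 3.6 -7.7  3.8] q [ 0.58  0.65  0.36  2.19 -1.35  1.16  1.24]
dp [ 0.0064 -0.0305  0.0012] dr [0.005 0.004 0.006] 0.01
-8.264640672348026
```

Emit:
jog_arm(deltas=[[-0.001, 0.005, 0, 0, 0, 0, 0.6], [-0.001, 0.004, 0, 0, 0, 0, 0.6], [0, 0, 0, 0, 0, 0, 0.6], [0, 0, 0, 0, 0, 0, 0.6]])

```text
t: 6.3
eef_pos: [0.4282, -0.2276, 0.0967]
tool_rot: [-0.162, 0.832, 0.347, 0.402]
contact_force: [7.8, -10.2, -2.6]
gripper_width: 0.601
grasp_force: 6.4
```

```bash
python3 -c "
from step import *
plan([K(.9,35,.018)])
o=bot.get_obs();print(np.array(o['contact_force'])[:2]@ey)
import cv2
c=bot.read_camera('side');np.savez('side1.npz',**c)
s=np.load('side0.npz')['img'];f=lambda i:cv2.resize(i[100:200,280:400],(400,333),interpolation=2)
cv2.imwrite('pics/s1.png',np.hstack([f(s),f(c['img'])])[:,:,::-1])
"
```

```text
t 6.3 lane -0.0748 0.0289 0.0967 F [  7.8 -10.2  -2.6] q [ 0.59  0.64  0.33  2.21 -1.35  1.13  1.25]
dp [ 0.007  -0.0363  0.0015] dr [0.01  0.004 0.01 ] 0.01
-11.4635754798683
```

View pics/s1.png

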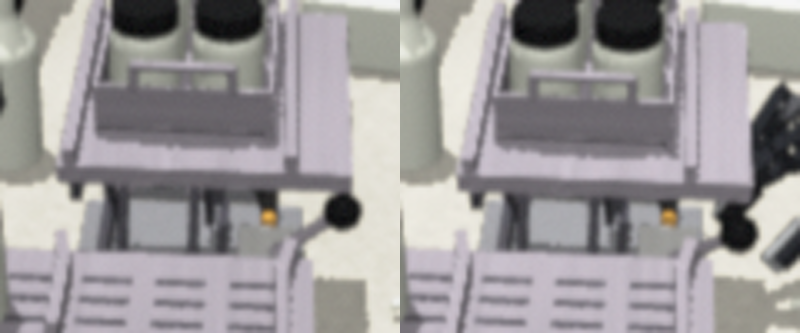

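```bash
cat > plat.py <<'E'
from geo import *
from ncc import W
import cv2
C=cam('side0');I0=cv2.cvtColor(np.load('side0.npz')['img'],cv2.COLOR_RGB2GRAY)
def height(img):
    g=cv2.cvtColor(img,cv2.COLOR_RGB2GRAY);out=[]
    for X,(w,h) in(((.042,.098,.018),(26,8)),((.0,.098,.018),(9,9)),((-.04,.128,0),(10,5))):
        u,v=proj(C,W(X[0],X[1],.205+X[2])).round().astype(int)
        t=I0[v-h:v+h,u-w:u+w];x0,y0=u-w-15,v-h-4
        m=cv2.matchTemplate(g[y0:v+h+55,x0:u+w+15],t,cv2.TM_CCOEFF_NORMED);_,s,_,l=cv2.minMaxLoc(m)
        k=m[l[1]-1:l[1]+2,l[0]]
        sub=0 if len(k)<3 else .5*(k[0]-k[2])/(k[0]-2*k[1]+k[2])
        dv=y0+l[1]+sub-(v-h)
        zs=np.arange(.1,.22,.0005);pv=np.array([proj(C,W(X[0],X[1],z+X[2]))[1] for z in zs]);b=proj(C,W(X[0],X[1],.205+X[2]))[1]
        out.append((round(float(np.interp(-dv,b-pv,zs)) if 0 else float(np.interp(-(b+dv),-pv,zs)),4),round(float(s),2)))
    return out
E
cat > look.py <<'E'
from plat import *
from station import bot
o=bot.get_obs();c=bot.read_camera('side');print(o['t'],np.round(o['contact_force'],1),np.round(o['eef_pos'],4),height(c['img']));np.savez('sideN.npz',**c)
E
python3 -c "
from plat import *
print(height(np.load('side0.npz')['img']),height(np.load('side1.npz')['img']))"
```

```text
[(0.2052, 1.0), (0.205, 1.0), (0.2051, 1.0)] [(0.1982, 0.96), (0.1981, 0.97), (0.1984, 0.96)]
```

Emit:
jog_arm(deltas=[[0, 0.001, 0, 0, 0, 0, 0.6], [0, 0, 0, 0, 0, 0, 0.6], [0, 0, 0, 0, 0, 0, 0.6], [0, 0, 0, 0, 0, 0, 0.6], [0, 0, 0, 0, 0, 0, 0.6], [0, 0, 0, 0, 0, 0, 0.6]])

```text
t: 6.95
eef_pos: [0.4282, -0.2269, 0.0966]
tool_rot: [-0.162, 0.832, 0.347, 0.402]
contact_force: [7.9, -10.2, -2.4]
gripper_width: 0.597
grasp_force: 6.5
```

```bash
python3 look.py
```

```text
6.95 [  7.9 -10.2  -2.4] [ 0.4282 -0.2269  0.0966] [(0.1883, 0.94), (0.1888, 0.94), (0.1877, 0.97)]
```

Emit:
jog_arm(deltas=[[0, 0, 0, 0, 0, 0, 0.6], [0, 0, 0, 0, 0, 0, 0.6], [0, 0, 0, 0, 0, 0, 0.6], [0, 0, 0, 0, 0, 0, 0.6], [0, 0, 0, 0, 0, 0, 0.6], [0, 0, 0, 0, 0, 0, 0.6], [0, 0, 0, 0, 0, 0, 0.6], [0, 0, 0, 0, 0, 0, 0.6], [0, 0, 0, 0, 0, 0, 0.6], [0, 0, 0, 0, 0, 0, 0.6]])

```text
t: 8.0
eef_pos: [0.4282, -0.2269, 0.0966]
tool_rot: [-0.162, 0.832, 0.347, 0.402]
contact_force: [7.3, -10.3, -2.1]
gripper_width: 0.598
grasp_force: 6.4
```

```bash
python3 look.py
```

```text
8.0 [  7.3 -10.3  -2.1] [ 0.4282 -0.2269  0.0966] [(0.1715, 0.9), (0.1715, 0.96), (0.1712, 0.95)]
```

Emit:
jog_arm(deltas=[[0, 0, 0, 0, 0, 0, 0.6], [0, 0, 0, 0, 0, 0, 0.6], [0, 0, 0, 0, 0, 0, 0.6], [0, 0, 0, 0, 0, 0, 0.6], [0, 0, 0, 0, 0, 0, 0.6], [0, 0, 0, 0, 0, 0, 0.6], [0, 0, 0, 0, 0, 0, 0.6], [0.003, -0.014, 0, 0, 0, 0, 0.6], [0.003, -0.014, 0.001, 0, 0, 0, 0.6], [0.003, -0.012, 0.001, 0, 0, 0, 0.6]])

```text
t: 9.05
eef_pos: [0.4348, -0.262, 0.0984]
tool_rot: [-0.167, 0.83, 0.348, 0.401]
contact_force: [-1.0, 0.5, -0.4]
gripper_width: 0.6
grasp_force: 0.0
```

```bash
python3 look.py
python3 - <<'E'
from station import bot
from plat import *
import cv2
f=lambda i,x,y,w,h,s:cv2.resize(i[y:y+h,x:x+w],(w*s,h*s),interpolation=2)
c=bot.read_camera('scene')['img'];np.savez('sceneN.npz',img=c)
cv2.imwrite('pics/s2.png',f(np.load('sideN.npz')['img'],270,95,160,120,5)[:,:,::-1])
E
```

```text
9.05 [-1.   0.5 -0.4] [ 0.4348 -0.262   0.0984] [(0.1568, 0.87), (0.1567, 0.97), (0.1577, 0.84)]
```

View pics/s2.png

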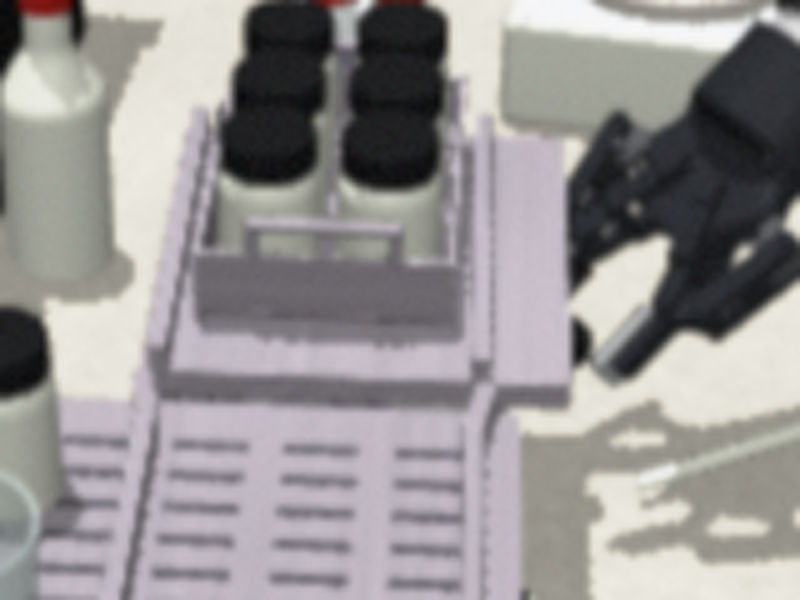

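Run:
```python
from plat import *
for z in(.205,.157,.152,.148,.144):print(z,proj(C,W(.046,.13,z)).round(2),proj(C,W(.046,.136,z)).round(2))
for n in('side0','sideN'):
    g=cv2.cvtColor(np.load(n+'.npz')['img'],cv2.COLOR_RGB2GRAY)
    r=(138,165) if n=='side0' else (158,190)
    print(n,[ (v,int(g[v,310:350].mean())) for v in range(*r)])
```

```text
0.205 [332.97 149.54] [332.78 151.2 ]
0.157 [332.84 168.9 ] [332.66 170.6 ]
0.152 [332.83 170.85] [332.65 172.56]
0.148 [332.82 172.41] [332.64 174.11]
0.144 [332.81 173.95] [332.63 175.66]
side0 [(138, 95), (139, 98), (140, 109), (141, 118), (142, 128), (143, 144), (144, 165), (145, 182), (146, 186), (147, 187), (148, 186), (149, 180), (150, 157), (151, 122), (152, 105), (153, 103), (154, 102), (155, 98), (156, 89), (157, 81), (158, 79), (159, 84), (160, 100), (161, 114), (162, 120), (163, 121), (164, 122)]
sideN [(158, 102), (159, 111), (160, 120), (161, 129), (162, 144), (163, 163), (164, 183), (165, 190), (166, 192), (167, 192), (168, 189), (169, 174), (170, 139), (171, 113), (172, 106), (173, 105), (174, 106), (175, 121), (176, 157), (177, 184), (178, 190), (179, 190), (180, 190), (181, 189), (182, 185), (183, 172), (184, 155), (185, 161), (186, 180), (187, 187), (188, 185), (189, 174)]
```

```bash
cat >> fit.py <<'E'
print('LIDS',[tri(S,c1(a),D,c2(b)) for a,b in(((324,157),(310,124)),((262,243),(387,126)))])
# platform corners
print('PC',[tri(S,c1(a),D,c2(b)) for a,b in(((56,307),(497,272)),((243,55),(233,266)))])
E
python3 fit.py|grep -E 'LIDS|PC' -A1
python3 - <<'E'
# slot table plane: allow small image offset of side cam: fit z and side-row bias using lateral? print NCC peak with row bias .8px
import ncc,geo,numpy as np,cv2
o=geo.cam
def cam(n):
    K,e,Rm=o(n)
    if n.startswith('side'): K=K.copy();K[1,2]+=.8
    return K,e,Rm
ncc.cam=cam
f=lambda i:cv2.GaussianBlur(i,(0,0),2).astype(np.float32)-cv2.GaussianBlur(i,(0,0),15)
for z in(.146,.148,.150,.152):
    a=ncc.rect('scene0',z,-.01,.10,.165,.305);b=ncc.rect('side0',z,-.02,.11,.145,.325)
    m=cv2.matchTemplate(f(b),f(a),cv2.TM_CCOEFF_NORMED);s=m[30:51,14:27];i=np.unravel_index(s.argmax(),s.shape);print(z,s.max(),(i[0]-10)*.5)
E
```

```text
LIDS [(array([ 0.56314136, -0.16347569,  0.27920501]), np.float64(0.0018641574265222712)), (array([ 0.51273905, -0.17258031,  0.27975724]), np.float64(0.0005712979021903166))]
PC [(array([ 0.42673139, -0.12626207,  0.20690018]), np.float64(0.0018661032086202246)), (array([ 0.59691374, -0.09269685,  0.20412228]), np.float64(0.0049653703379925335))]
0.146 0.8482679 -5.0
0.148 0.84550446 -2.0
0.15 0.8404406 1.0
0.152 0.8348523 3.5
```

Emit:
jog_arm(deltas=[[-0.003, 0.012, -0.001, 0, 0, 0, 0.6], [-0.003, 0.014, -0.001, 0, 0, 0, 0.6], [-0.003, 0.014, 0, 0, 0, 0, 0.6], [0, 0, 0, 0, 0, 0, 0.6], [0, 0, 0, 0, 0, 0, 0.6], [0, 0, 0, 0, 0, 0, 0.6], [0.003, -0.014, 0, 0, 0, 0, 0.6], [0.003, -0.014, 0.001, 0, 0, 0, 0.6], [0.003, -0.012, 0.001, 0, 0, 0, 0.6], [0, 0, 0, 0, 0, 0, 0.6]])

```text
t: 10.15
eef_pos: [0.4352, -0.2617, 0.0981]
tool_rot: [-0.167, 0.83, 0.349, 0.401]
contact_force: [-0.0, -0.1, 0.4]
gripper_width: 0.604
grasp_force: 0.0
```

```bash
python3 look.py;python3 - <<'E'
from plat import *
g=cv2.cvtColor(np.load('sideN.npz')['img'],cv2.COLOR_RGB2GRAY)
print([ (v,int(g[v,310:350].mean())) for v in range(166,182)])
E
```

```text
10.15 [-0.  -0.1  0.4] [ 0.4352 -0.2617  0.0981] [(0.1494, 0.85), (0.149, 0.96), (0.1506, 0.8)]
[(166, 166), (167, 184), (168, 190), (169, 191), (170, 191), (171, 188), (172, 171), (173, 137), (174, 116), (175, 128), (176, 161), (177, 184), (178, 189), (179, 190), (180, 189), (181, 189)]
```

Run:
```python
from step import *
import geo
S_=geo.cam('scene0')
for n,p,z in(('b1cap',(569,275),.15),('b1base',(512,282),0.0),('b2cap',(575,393),.15),('packtop',(490,345),.145)):
    x=geo.atz(S_,p,z);d=x[:2]-P;print(n,x.round(3),(d@ex).round(3),(d@ey).round(3))
K0=np.array(bot.get_obs()['eef_pos']);M=pose(.9,np.radians(35))
pp=W(.044,-.115,0)
gs=[(K0-.08*M[:,2],M),T((.40,-.31,.30),.3,60),T((pp[0],pp[1],.30),0,90),T((pp[0],pp[1],.188),0,90)]
plan(gs)
q=np.array(bot.get_obs()['q'])
for g in gs+[T((*W(.044,.02,0)[:2],.188),0,90),T((*W(.044,.16,0)[:2],.188),0,90)]:
    q,e,f=go(q,*g);print(q.round(2),round(e,4),round(f,3))
```

```text
b1cap [ 0.755 -0.397  0.15 ] 0.215 -0.197
b1base [ 0.738 -0.38   0.   ] 0.202 -0.178
b2cap [ 0.615 -0.512  0.15 ] 0.056 -0.285
packtop [ 0.571 -0.381  0.145] 0.037 -0.148
t 10.2 lane -0.0743 -0.005 0.0979 F [0.6 0.4 0.8] q [ 0.66  0.66  0.3   2.13 -1.29  1.15  1.19]
dp [-0.0438 -0.0448  0.0497] dr [0.001 0.001 0.002] 0.0
dp [ 0.009  -0.0045  0.1523] dr [-0.513  0.32   0.423] 0.74
dp [ 0.1714 -0.0371  0.    ] dr [-0.303  0.023  0.52 ] 0.6
dp [ 0.     0.    -0.112] dr [0. 0. 0.] 0.0
[ 0.72  0.56  0.39  2.07 -1.12  1.29  1.08] 0.0 0.0
[ 0.3   0.22  0.46  1.87 -0.39  1.23  0.59] 0.0 0.0
[ 0.19  0.46  0.38  1.52 -0.17  1.2   0.78] 0.0 0.0
[ 0.21  0.55  0.35  1.63 -0.22  1.    0.81] 0.0 0.0
[-0.    0.41  0.35  1.86 -0.18  0.9   0.61] 0.0 0.0
[-0.24  0.31  0.32  2.01 -0.13  0.84  0.33] 0.0 0.0
```

Emit:
jog_arm(deltas=[[-0.011, -0.011, 0.012, 0, 0, 0, 0.6], [-0.011, -0.011, 0.012, 0, 0, 0, 0.6], [-0.011, -0.011, 0.012, 0, 0, 0, 0.6], [-0.011, -0.011, 0.014, 0, 0, 0, 0.6], [0.001, 0, 0.026, -0.085, 0.053, 0.07, 0.6], [0.001, 0, 0.026, -0.085, 0.053, 0.07, 0.6], [0.001, -0.001, 0.026, -0.085, 0.053, 0.07, 0.6], [0.002, -0.001, 0.025, -0.085, 0.053, 0.07, 0.6], [0.002, -0.001, 0.025, -0.085, 0.053, 0.07, 0.6], [0.002, -0.001, 0.025, -0.085, 0.053, 0.07, 0.6]])

```text
t: 11.2
eef_pos: [0.3996, -0.3084, 0.3017]
tool_rot: [-0.085, 0.807, 0.572, 0.123]
contact_force: [0.4, 0.2, 0.5]
gripper_width: 0.6
grasp_force: 0.0
```

Emit:
jog_arm(deltas=[[0.028, -0.006, 0.0, -0.05, 0.004, 0.087, 0.6], [0.028, -0.006, 0, -0.05, 0.004, 0.087, 0.6], [0.028, -0.006, 0, -0.05, 0.004, 0.087, 0.6], [0.028, -0.006, 0, -0.05, 0.004, 0.087, 0.6], [0.029, -0.006, 0, -0.05, 0.004, 0.087, 0.6], [0.03, -0.007, 0, -0.053, 0.003, 0.085, 0.6], [0, 0, 0, 0, 0, 0, 0.6]])

```text
t: 11.9
eef_pos: [0.5749, -0.3423, 0.299]
tool_rot: [-0.001, 0.636, 0.772, 0.003]
contact_force: [-0.2, 0.5, -1.5]
gripper_width: 0.603
grasp_force: 0.0
```

Run:
```python
from step import *
import plat
pp=W(.044,-.11,0)
plan([T((pp[0],pp[1],.30),0,90),T((pp[0],pp[1],.188),0,90)])
c=bot.read_camera('side')['img'];print(plat.height(c))
```

```text
t 11.9 lane 0.0483 -0.1108 0.299 F [-0.2  0.5 -1.5] q [ 0.16  0.45  0.41  1.54 -0.19  1.19  0.8 ]
dp [-0.0044  0.      0.001 ] dr [-0.005  0.003 -0.008] 0.01
dp [ 0.     0.    -0.112] dr [0. 0. 0.] 0.0
[(0.1494, 0.85), (0.149, 0.96), (0.1506, 0.8)]
```

Emit:
jog_arm(deltas=[[-0.002, 0, -0.03, -0.005, 0.003, -0.008, 0.6], [-0.002, 0, -0.03, 0, 0, 0, 0.6], [0, 0, -0.03, 0, 0, 0, 0.6], [0, 0, -0.02, 0, 0, 0, 0.6], [0, 0, 0, 0, 0, 0, 0.6]])

```text
t: 12.45
eef_pos: [0.5636, -0.3451, 0.1874]
tool_rot: [-0.003, 0.643, 0.766, -0.001]
contact_force: [-0.3, 1.0, -0.4]
gripper_width: 0.598
grasp_force: 0.0
```

Emit:
jog_arm(deltas=[[-0.002, 0.01, 0, 0, 0, 0, 0.6], [-0.002, 0.01, 0, 0, 0, 0, 0.6], [-0.001, 0.006, 0, 0, 0, 0, 0.6], [-0.001, 0.006, 0, 0, 0, 0, 0.6], [-0.001, 0.006, 0, 0, 0, 0, 0.6]])

```text
t: 12.95
eef_pos: [0.5604, -0.3081, 0.1918]
tool_rot: [0.001, 0.643, 0.766, -0.0]
contact_force: [0.6, -0.9, 0.1]
gripper_width: 0.601
grasp_force: 0.0
```

Run:
```python
from step import *
pp=W(.044,-.07,0)
plan([T((pp[0],pp[1],.188),0,90)])
import cv2
c=bot.read_camera('scene');a=c['img'];b=bot.read_camera('wrist')['img']
np.savez('scene2.npz',**c)
f=lambda i:cv2.resize(i,(400,400),interpolation=2)
cv2.imwrite('pics/s3.png',np.hstack([f(a[150:350,320:520]),cv2.copyMakeBorder(cv2.resize(b,(400,250)),0,150,0,0,0)])[:,:,::-1])
```

```text
t 12.95 lane 0.0404 -0.0746 0.1918 F [ 0.6 -0.9  0.1] q [ 0.13  0.5   0.38  1.73 -0.22  0.96  0.77]
dp [ 0.0027  0.0052 -0.0038] dr [0.002 0.002 0.01 ] 0.01
```

View pics/s3.png

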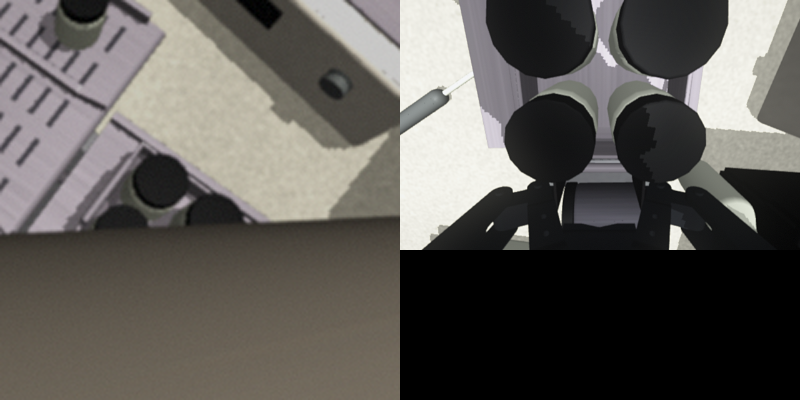

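Emit:
jog_arm(deltas=[[0.002, 0.004, -0.002, 0.002, 0.002, 0.01, 0.6], [-0.001, 0.007, -0.002, 0, 0, 0, 0.6], [-0.002, 0.01, 0, 0, 0, 0, 0.6], [-0.002, 0.012, 0, 0, 0, 0, 0.6], [-0.002, 0.012, 0, 0, 0, 0, 0.6], [-0.002, 0.012, 0, 0, 0, 0, 0.6], [-0.002, 0.01, 0, 0, 0, 0, 0.6]])

```text
t: 13.75
eef_pos: [0.5522, -0.2439, 0.1882]
tool_rot: [0.002, 0.639, 0.769, -0.001]
contact_force: [2.6, -5.9, 3.0]
gripper_width: 0.601
grasp_force: 3.0
```

Run:
```python
from step import *
import plat,cv2
pp=W(.044,.12,0)
plan([T((pp[0],pp[1],.188),0,90)])
c=bot.read_camera('side')['img']
cv2.imwrite('pics/s4.png',cv2.resize(c[60:260,230:430],(600,600),interpolation=2)[:,:,::-1])
```

```text
t 13.75 lane 0.0441 -0.01 0.1882 F [ 2.6 -5.9  3. ] q [ 0.03  0.45  0.38  1.82 -0.2   0.91  0.67]
dp [-0.024   0.1278 -0.0002] dr [0.004 0.002 0.002] 0.0
```

View pics/s4.png

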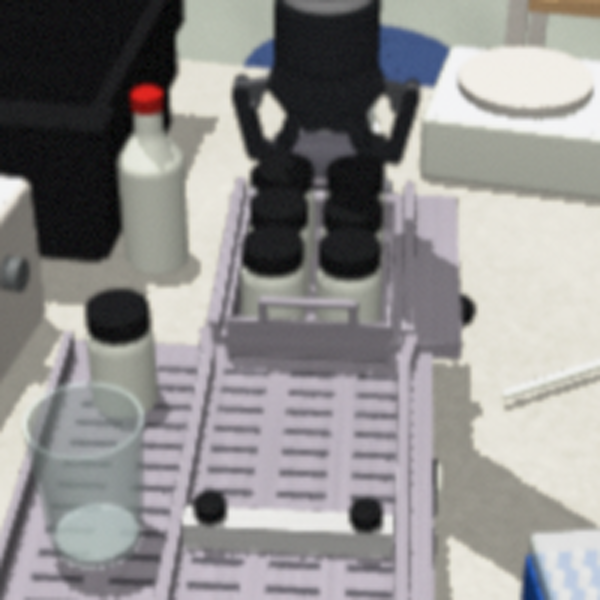

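Emit:
jog_arm(deltas=[[-0.002, 0.012, 0, 0, 0, 0, 0.6], [-0.002, 0.013, 0, 0, 0, 0, 0.6], [-0.003, 0.013, 0, 0, 0, 0, 0.6], [-0.002, 0.013, 0, 0, 0, 0, 0.6], [-0.003, 0.013, 0, 0, 0, 0, 0.6], [-0.002, 0.013, 0, 0, 0, 0, 0.6], [-0.003, 0.013, 0, 0, 0, 0, 0.6], [-0.002, 0.013, 0, 0, 0, 0, 0.6], [-0.003, 0.012, 0, 0, 0, 0, 0.6], [-0.002, 0.01, 0, 0, 0, 0, 0.6]])

```text
t: 14.8
eef_pos: [0.5279, -0.1181, 0.1877]
tool_rot: [0.001, 0.639, 0.769, -0.001]
contact_force: [1.1, -4.5, 1.4]
gripper_width: 0.602
grasp_force: 2.3
```

Run:
```python
from step import *
pp=W(.044,.15,0)
plan([T((pp[0],pp[1],.188),0,90)])
```

```text
t 14.8 lane 0.0434 0.1182 0.1877 F [ 1.1 -4.5  1.4] q [-0.19  0.35  0.36  1.96 -0.15  0.86  0.44]
dp [-0.0052  0.0314  0.0003] dr [0.002 0.    0.002] 0.0
```

Now slowly, in small pieces.

Emit:
jog_arm(deltas=[[-0.001, 0.005, 0, 0, 0, 0, 0.6], [-0.001, 0.004, 0, 0, 0, 0, 0.6], [-0.001, 0.004, 0, 0, 0, 0, 0.6], [0, 0.003, 0, 0, 0, 0, 0.6], [-0.001, 0.003, 0, 0, 0, 0, 0.6]])

```text
t: 15.3
eef_pos: [0.5238, -0.0993, 0.1875]
tool_rot: [0.001, 0.639, 0.769, -0.001]
contact_force: [1.8, -5.3, 2.6]
gripper_width: 0.601
grasp_force: 2.7
```

Emit:
jog_arm(deltas=[[0, 0.002, 0, 0, 0, 0, 0.6], [-0.001, 0.002, 0, 0, 0, 0, 0.6], [0, 0.002, 0, 0, 0, 0, 0.6], [0, 0, 0, 0, 0, 0, 0.6]])

```text
t: 15.7
eef_pos: [0.5226, -0.093, 0.1874]
tool_rot: [0.0, 0.639, 0.769, -0.001]
contact_force: [1.2, -5.5, 3.9]
gripper_width: 0.596
grasp_force: 2.4
```

Emit:
jog_arm(deltas=[[0, 0.002, 0, 0, 0, 0, 0.6], [-0.001, 0.002, 0, 0, 0, 0, 0.6], [0, 0, 0, 0, 0, 0, 0.6]])

```text
t: 16.0
eef_pos: [0.5216, -0.0887, 0.1874]
tool_rot: [0.0, 0.639, 0.769, -0.001]
contact_force: [0.4, -4.1, 2.2]
gripper_width: 0.598
grasp_force: 2.5
```

Emit:
jog_arm(deltas=[[0, 0.002, 0, 0, 0, 0, 0.6], [-0.001, 0.001, 0, 0, 0, 0, 0.6], [0, 0, 0, 0, 0, 0, 0.6]])

```text
t: 16.3
eef_pos: [0.5207, -0.0854, 0.1873]
tool_rot: [0.0, 0.639, 0.769, -0.0]
contact_force: [0.8, -5.2, 2.5]
gripper_width: 0.601
grasp_force: 2.5
```

Run:
```python
from step import *
import plat,cv2
plan([])
c=bot.read_camera('side')['img']
cv2.imwrite('pics/s5.png',cv2.resize(c[120:270,260:410],(600,600),interpolation=2)[:,:,::-1])
```

```text
t 16.3 lane 0.0423 0.1517 0.1873 F [ 0.8 -5.2  2.5] q [-0.24  0.32  0.35  1.99 -0.14  0.85  0.37]
```

View pics/s5.png

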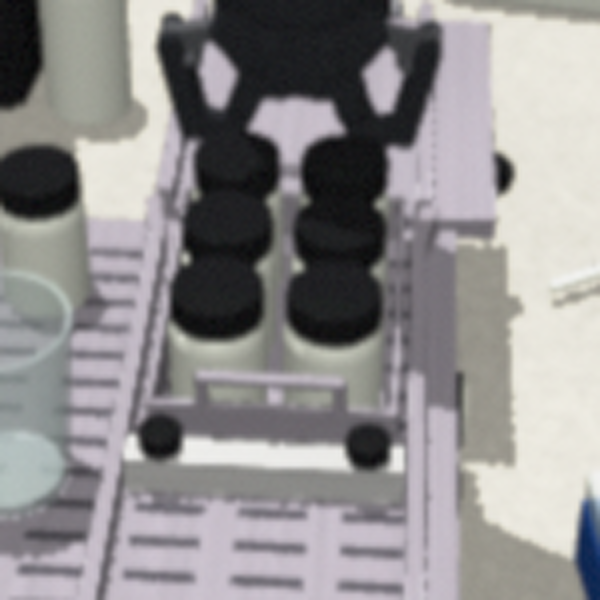

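Emit:
jog_arm(deltas=[[0, 0.002, 0, 0, 0, 0, 0.6], [-0.001, 0.002, 0, 0, 0, 0, 0.6], [0, 0, 0, 0, 0, 0, 0.6]])

```text
t: 16.65
eef_pos: [0.5199, -0.0822, 0.1873]
tool_rot: [0.001, 0.639, 0.769, -0.001]
contact_force: [3.3, -6.7, 0.1]
gripper_width: 0.595
grasp_force: 3.8
```

Emit:
jog_arm(deltas=[[0, 0.002, 0, 0, 0, 0, 0.6], [0, 0.001, 0, 0, 0, 0, 0.6], [0, 0, 0, 0, 0, 0, 0.6]])

```text
t: 16.95
eef_pos: [0.5202, -0.0819, 0.1874]
tool_rot: [0.002, 0.64, 0.769, -0.002]
contact_force: [4.7, -15.4, -1.0]
gripper_width: 0.601
grasp_force: 7.5
```

Emit:
jog_arm(deltas=[[0, 0.0015, 0, 0, 0, 0, 0.6], [0, 0, 0, 0, 0, 0, 0.6], [0, 0, 0, 0, 0, 0, 0.6]])

```text
t: 17.25
eef_pos: [0.5204, -0.0817, 0.1875]
tool_rot: [0.003, 0.64, 0.769, -0.002]
contact_force: [5.4, -18.2, -1.4]
gripper_width: 0.6
grasp_force: 9.3
```

Emit:
jog_arm(deltas=[[0.001, -0.005, 0, 0, 0, 0, 0.6], [0.002, -0.015, 0, 0, 0, 0, 0.6], [0.005, -0.025, 0, 0, 0, 0, 0.6], [0.005, -0.02, 0.02, 0, 0, 0, 0.6], [0, -0.01, 0.03, 0, 0, 0, 0.6], [0, -0.02, 0.04, 0, 0, 0, 0.6], [0, -0.02, 0.04, 0, 0, 0, 0.6], [0, -0.04, 0.02, 0, 0, 0, 0.6], [0, -0.04, 0, 0, 0, 0, 0.6], [0, 0, 0, 0, 0, 0, 0.6]])

```text
t: 18.25
eef_pos: [0.5304, -0.2762, 0.3374]
tool_rot: [-0.0, 0.641, 0.767, -0.001]
contact_force: [0.2, -0.7, -0.6]
gripper_width: 0.601
grasp_force: 0.0
```

Run:
```python
from step import *
import geo,cv2
plan([])
c=bot.read_camera('side');np.savez('sideF.npz',**c);C=geo.cam('side0')
g0=cv2.cvtColor(np.load('side0.npz')['img'],cv2.COLOR_RGB2GRAY);g=cv2.cvtColor(c['img'],cv2.COLOR_RGB2GRAY)
# platform front strip edge height (free of carrier) and end wall/bar gap profile
print([(v,int(g[v,310:350].mean())) for v in range(166,180)])
print([(v,int(g[v,325:345].mean())) for v in range(208,240)])
for x in(.0,.09):
  print(x,proj(C,W(x,.136+.184,.149+.02)) if 'proj' in globals() else geo.proj(C,W(x,.320,.169)))
# lids: dark blobs
h,w=g.shape;m=(g[140:215,295:365]<45).astype(np.uint8);n,_,st,ce=cv2.connectedComponentsWithStats(m)
print([(s[4],(cc+[295,140]).round(1).tolist()) for s,cc in zip(st[1:],ce[1:]) if s[4]>40])
```

```text
t 18.25 lane 0.0168 -0.0377 0.3374 F [ 0.2 -0.7 -0.6] q [ 0.01  0.3   0.46  1.67 -0.14  1.21  0.68]
[(166, 42), (167, 43), (168, 46), (169, 51), (170, 57), (171, 57), (172, 52), (173, 46), (174, 44), (175, 43), (176, 41), (177, 41), (178, 40), (179, 41)]
[(208, 142), (209, 153), (210, 150), (211, 145), (212, 141), (213, 141), (214, 153), (215, 174), (216, 173), (217, 143), (218, 129), (219, 141), (220, 147), (221, 144), (222, 136), (223, 121), (224, 105), (225, 101), (226, 100), (227, 101), (228, 102), (229, 107), (230, 125), (231, 151), (232, 179), (233, 213), (234, 228), (235, 229), (236, 214), (237, 163), (238, 134), (239, 132)]
0.0 [352.29636086 227.89747567]
0.09 [301.17949159 225.38672374]
[(np.int32(960), [315.8, 180.3]), (np.int32(976), [344.2, 181.5])]
```

Run:
```python
from plat import *
C=cam('side0')
for y in(.318,.322,.326,.330,.334):
    print(y,'wall top',proj(C,W(.044,y,.185))[1].round(2),'bar edge',proj(C,W(.044,y,.169))[1].round(2))
g=cv2.cvtColor(np.load('sideF.npz')['img'],cv2.COLOR_RGB2GRAY)
for u in(306,312,320,330,340,346,350):print(u,g[218:240,u-1:u+2].mean(1).astype(int))
```

```text
0.318 wall top 219.1 bar edge 225.9
0.322 wall top 220.63 bar edge 227.44
0.326 wall top 222.18 bar edge 228.99
0.33 wall top 223.73 bar edge 230.55
0.334 wall top 225.3 bar edge 232.13
306 [142 142 147 148 130 108 100  95  88  88  99 139 182 194 202 214 224 208
 156 134 135 133]
312 [133 138 133 123 113 102 102 100 100 101 107 124 155 190 224 231 232 218
 158 133 134 134]
320 [135 145 145 140 123 106 102 101 100 101 105 127 154 172 204 226 231 222
 177 141 133 134]
330 [134 154 161 157 147 127 107 101 101 100 102 109 127 151 184 223 230 230
 216 159 132 133]
340 [132 148 155 154 146 125 106 101 101 101 101 107 129 157 175 208 226 229
 218 169 137 131]
346 [125 117 120 119 115 109 105 100  95  88  80  71  70  80  88 113 156 186
 198 183 146 131]
350 [145 145 144 145 146 147 138 102  63  37  31  31  32  34  32  23  19  22
  47  88 123 130]
```

Run:
```python
import numpy as np,cv2
g=cv2.cvtColor(np.load('side0.npz')['img'],cv2.COLOR_RGB2GRAY)
for u in(312,320,330,340):print(u,g[218:240,u-1:u+2].mean(1).astype(int))
f=cv2.cvtColor(np.load('sideF.npz')['img'],cv2.COLOR_RGB2GRAY)
# platform front strip edge, lane x=-.045: compare platform edge row then/now
from plat import *
for n in('sideN','sideF'):
    print(n,height(np.load(n+'.npz')['img'])[2])
```

```text
312 [100 111 112 111 104  85  79  97 111 115 118 127 148 158 187 225 232 219
 160 134 134 135]
320 [112 112 113 112 113 112 111 112 114 115 119 134 154 154 155 178 214 219
 178 141 134 135]
330 [ 83 109 116 116 114 103  80  79 102 115 118 120 130 146 148 149 155 183
 200 158 133 133]
340 [110 112 114 114 114 114 113 112 114 115 115 119 137 157 153 148 148 148
 148 143 135 132]
sideN (0.1506, 0.8)
sideF (0.1, 0.71)
```

```bash
python3 -c "
from station import bot
print(bot.hand_in())"
```

```text
the job is handed in; nothing more can be done
None
```

The carrier is slid home against the stop bar, with the lever back in its middle and the platform about 0–3 mm above the table top by camera. The job is handed in at about 18 s with no result reported back, and I viewed 11 pictures, one over the limit of 10.

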